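# Find the bowed name-plate blank by rocking and set it aside on the sloping rest

## Robot

A 7-joint arm with a two-finger parallel gripper is mounted at the origin on the work surface; the furniture and walls round the work are solid. World frame = base frame: x ahead of the robot, y to its left, z up, the work surface at z = 0. Lengths are in m, angles in degrees, forces in N, time in s.
With the tool pointing down it reaches from about 0.425 to 0.875 m from the base axis. Payload 4.7 kg.
Tool frame: the origin (TCP) lies at the very end of the fingers, on their centre line; the grasp point (between the pads) lies 19 mm behind it; z points along the fingers, y is the line along which they close (so a half turn about z gives the same grasp; the last joint's range is limited). The gripper opens to 87 mm and grips with 3 to 60 N. Pads are 19 mm wide; open, the fingers measure 117 mm over their backs; the gripper's body (75 mm by 190 mm) begins 51 mm behind the grasp point.
Start: joints at [-74.708, 18.392, -4.016, 83.108, 1.295, 78.541, -3.26], TCP at [0.163, 0.629, 0.223] pointing down, gripper open.
Joint ranges: [-163.93, 163.93], [-17.29, 119.83], [-79.2, 71.16], [3.27, 140.29], [-89.18, 269.18], [5.43, 117.66], [-154.24, 154.24]. Speed limits (degrees/s): [147.25, 147.25, 180, 180, 180, 180, 180].

## Interface

Orientations are given as [roll, pitch, yaw] about the fixed x, y, z axes, in that order (R = Rz(yaw) Ry(pitch) Rx(roll)).
In Python, from cell import get_obs, eyes, env gives the robot as it stands.
- The arm moves only by the tool servo_tool, never from a script. Its argument "series" is a list that holds one entry, the list of rows, each a list of 7 numbers: the shift along the tool's x, y, z in units of 300 mm (1.0 is 300 mm), then the turn, a rotation vector about the tool's x, y, z in units of pi rad (1.0 is pi rad), then the opening, from 0 (shut) to 1 (fully open). In form: [[[tx, ty, tz, wx, wy, wz, gripper], ...]]. A call has 1 to 12 rows; each row is the pose to reach, as a shift and turn from the pose commanded when the call began, along the tool's axes at that moment, turning the shorter way round; what a row does not reach only later rows make up. A row lasts 1/12 s, in which the tool goes at most 41.7 mm and 7.16 degrees, less where a joint would pass 70% of its speed; a pose out of reach is approached as far as the arm can. A call with a number of a shift or a turn outside -1 to 1 is refused whole. A call with a gripper value outside its range is refused whole. The fingers move at their own pace and stop on an object; "grip_force" is the grip in N (left out, the last holds). Time passes only in rows, so rows that repeat a pose let the fingers close. It gives the time, the measured TCP pose, the force, the opening and the grip force at its end, in the units of the state.
- get_obs(): the state, without advancing time (a new reading comes with each control period).
- eyes.read_camera(name): name is "scene" or "top" or "wrist"; returns a dict with "frame" (384x512x3 uint8, red, green, blue), "depth" (384x512 float32, m along the optical axis (not along the pixel's ray), 0 where there is no reading), "fx", "fy", "cx", "cy" (pixels), "distortion" ([k1, k2, p1, p2, k3] as OpenCV has them; the pictures are not rectified), "origin" and "rotation" of the camera in the world; the wrist camera has in their place "mount" (4x4, takes a point from camera to tool coordinates, whose origin is the TCP and whose axes are the flange's). Camera axes: x right, y down, z forward; pixel columns grow to the right and rows downward; lengths in m; the calibration is good to about 2 mm. A picture is of the moment at which its call begins: read the wrist's pose just before it.
- env.sign_off(): hands the job in; it is judged then, once.
The state is a dict: "time_s": time; "qpos": joint angles; "joint_velocities": joint speeds; "effort": joint torques, N m; "tool_pos": TCP position; "tool_rot": TCP orientation; "force": force on the tool from outside, world axes, zero at the start; "wrist_torque": the same for the moment, N m; "grip_width": finger opening in m; "grasp_force": force on a finger pad.
Only numpy, scipy, OpenCV 4.12 (cv2) and the standard library are available. Lean on these libraries where they do the work, as an engineer would, in place of code of your own. Each camera call takes 0.05 s, during which the arm holds its last target. There are 200 camera calls.

## Task

One of the three wooden name-plate blanks on the flat steel plate is bowed underneath and rocks when you press on one of its ends: find it by pressing, where they lie. Then lay that blank, without dropping it, face up along the grey sloping rest, centred, with its lower long edge against both stop tabs, and let go; leave the two sound blanks lying on the plate and the other things on the desk where they are.

Things in the scene. Friction and masses are not known exactly. Their poses are not given: they have to be found in the camera images.
- blank_a_centre (a point): one of three name-plate blanks that look exactly alike: a wooden slab 150 x 48 x 11 mm (150 along its x, 48 along its y) on a dark backing panel 5 mm thick, set in 6 mm all round; 16 mm thick in all, about 0.16 kg. This point is its centre, 8 mm above its underside, z up. Which of the places the bowed one lies in changes with every start
- blank_b_centre (a point): one of three name-plate blanks that look exactly alike: a wooden slab 150 x 48 x 11 mm (150 along its x, 48 along its y) on a dark backing panel 5 mm thick, set in 6 mm all round; 16 mm thick in all, about 0.16 kg. This point is its centre, 8 mm above its underside, z up. Which of the places the bowed one lies in changes with every start
- blank_c_centre (a point): one of three name-plate blanks that look exactly alike: a wooden slab 150 x 48 x 11 mm (150 along its x, 48 along its y) on a dark backing panel 5 mm thick, set in 6 mm all round; 16 mm thick in all, about 0.16 kg. This point is its centre, 8 mm above its underside, z up. Which of the places the bowed one lies in changes with every start
- test_plate: fixed flat dark steel plate, 190 (x) x 244 (y) x 12 mm; origin at the centre of its underside, on the desk. The blanks lie on it side by side, nearly along its x, 82 mm apart along y (gaps 34 mm)
- plate_top (a point): centre of the plate's top. All blanks lie level on it when left alone. The bowed one stands on a level strip 24 mm long under its middle; from there its underside rises 4 mm to both ends. Pressed down about 65 mm from its middle (1 N is enough) it tips by 0.07 rad: its top sinks about 3 mm under a fingertip there, and it falls back when let go; a sound one does not move
- rest_face: sloping face of the fixed grey rest, 180 (y) x 66 (x) mm: origin at its centre, on the surface, 70 mm above the desk; z its normal, 30 degrees from vertical, leaning to the robot; x up the slope, y level along it. End ledges 3 mm high from y = 57 mm outward: the bowed blank sinks between them, centre at x = -3, z = 8 mm; a sound one would lie at z = 11. Nothing slides down it by itself
- rest_tabs (a point): the mid-point between the two stop tabs, 27 mm down the slope from the face's centre, on the face. The tabs, 18 mm wide, are centred 55 mm to either side and stand 13 mm out of the face; their upper sides lie in line with this point. The lower edge between them is free: room for a finger
- monitor: fixed monitor right of and behind the rest; origin under its foot. Its screen, 420 mm wide, reaches from 80 to 440 mm above the desk, facing the robot's left side, obliquely: an arm that swings in from the right must first be drawn in to pass round it
- stapler: a bystander, to be left where it is: stapler, 37 x 145 x 55 mm; origin under its middle
- glue_stick: a bystander, to be left where it is: upright glue stick, 27 mm across, 92 mm tall; origin under its middle
- gel_bottle: a bystander, to be left where it is: small bottle of hand gel, 38 x 47 x 106 mm; origin under its middle
- mouse: a bystander, to be left where it is: computer mouse, 110 x 54 x 40 mm; origin under its middle
Mind the look-alikes: they are no part of the job. What is shaped like the part that bears blank_b_centre but orange is not meant.

How it is judged:
By the outcome, as a careful person would: the job done as asked, in the order asked, and still so for the second after the job is handed in, with the robot touching nothing.
It also fails if it takes over 58 s, if anything falls off the work surface, if the arm or the gripper's body presses on something with over 40 N, if the wrist force passes 120 N, or if a joint passes its speed limit or range.

## Working session

There is one attempt and no reset: what is moved stays moved. The work goes in short steps, Python scripts to look and compute and a tool call to move; the robot and the scene stay as the last step left them, time stands still between calls to the robot, and variables do not carry over. Pictures are saved under pics/ and viewed, at most 10 in all, crops included, and the job is handed in when it is done.

Besides the shell and the picture viewer there is one more tool, called after "Call:" as a command line: name --argument value ..., lists and objects as JSON in quotes. servo_tool: Moves the arm, as the interface text tells. Shifts and turns lie within -1 to 1; 1 stands for 300 mm of shift or pi rad of turn. Its arguments: {"type":"object","properties":{"series":{"type":"array"},"grip_force":{"type":"number"}},"required":["series"]}

```bash
mkdir -p pics; ls; python3 - <<'E'
from cell import get_obs, eyes, env
import cv2,numpy as np,pickle
o=get_obs();print(o)
d={}
for n in("scene","top","wrist"):
    c=eyes.read_camera(n);d[n]=c
    print(n,{k:v for k,v in c.items() if k not in("frame","depth")})
d['obs']=o
pickle.dump(d,open('d0.pkl','wb'))
im=np.hstack([d[n]["frame"][:,:,::-1] for n in("scene","top")])
cv2.imwrite('pics/s.png',cv2.resize(d['scene']['frame'][:,:,::-1],(800,600)))
cv2.imwrite('pics/t.png',cv2.resize(d['top']['frame'][:,:,::-1],(800,600)))
E
```

```text
pics
{'time_s': 0.0, 'qpos': array([-74.70745485,  18.43940854,  -4.01528309,  83.17570708,
         1.29685926,  78.54123257,  -3.26062372]), 'joint_velocities': array([ 0.0326655 , -0.07049777, -0.01402029,  0.00736646,  0.01758273,
        0.02156147, -0.07351801]), 'effort': array([-1.84209252e-04, -4.91290176e+01, -4.03961884e-01, -3.12520552e+01,
       -6.40130485e-02,  4.37717128e-02,  1.76431108e-04]), 'tool_pos': array([0.16250155, 0.62877737, 0.22145049]), 'tool_rot': array([-1.79889000e+02,  7.72411360e-03,  1.65516742e+02]), 'force': array([0.45601061, 0.70393685, 0.27478304]), 'wrist_torque': array([ 0.0406296 ,  0.01436419, -0.03898692]), 'grasp_force': 0.0, 'grip_width': 0.08709049687560046}
scene {'fx': 373.4045757409378, 'fy': 373.4045757409378, 'cx': 255.96499953418532, 'cy': 192.03622967606594, 'distortion': array([-0.12416302,  0.        ,  0.        ,  0.        ,  0.        ]), 'origin': array([-0.17698104, -0.62529055,  0.89756746]), 'rotation': array([-132.34344153,    0.47407972,  -48.68492493])}
top {'fx': 359.8295479294408, 'fy': 359.8295479294408, 'cx': 255.1561305087908, 'cy': 191.81846981018685, 'distortion': array([0.03051362, 0.        , 0.        , 0.        , 0.        ]), 'origin': array([0.26272078, 0.00584605, 1.26351415]), 'rotation': array([-169.95972317,    0.88328301,  -90.84890248])}
wrist {'fx': 265.148738714416, 'fy': 265.148738714416, 'cx': 254.9842164323158, 'cy': 195.3791059177115, 'distortion': array([-0.04947884,  0.        ,  0.        ,  0.        ,  0.        ]), 'mount': array([[ 5.92901931e-04, -9.64695760e-01, -2.63366169e-01,
         7.10562064e-02],
       [ 9.99998984e-01,  9.13430460e-04, -1.09460211e-03,
        -7.72602217e-04],
       [ 1.29652469e-03, -2.63365252e-01,  9.64695321e-01,
        -1.61728059e-01],
       [ 0.00000000e+00,  0.00000000e+00,  0.00000000e+00,
         1.00000000e+00]])}
```

View pics/s.png

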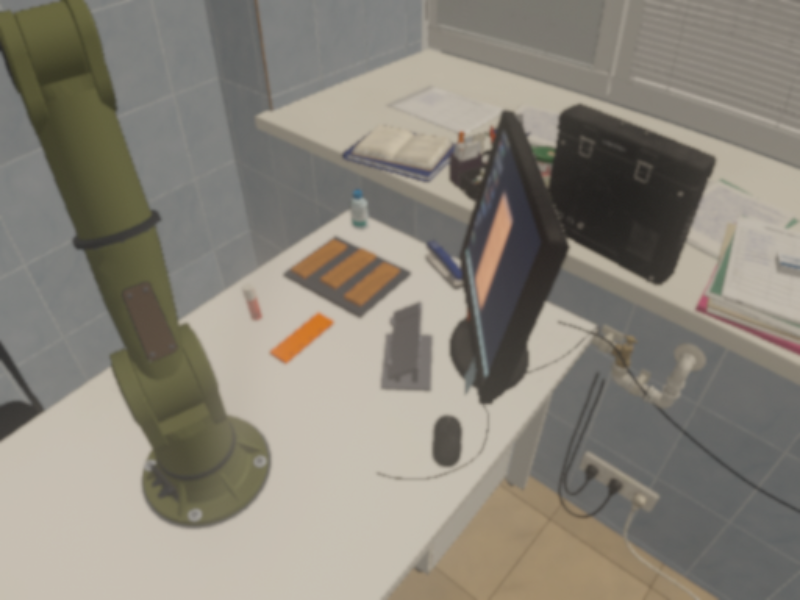

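View pics/t.png

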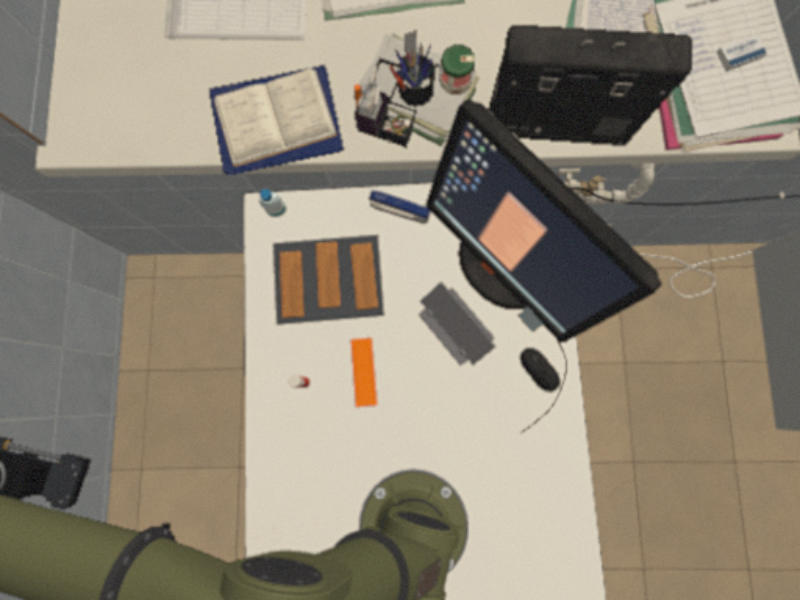

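The scene view (800x600) shows three brown blanks at about (320,258), (350,268) and (378,280) on the dark plate. The top view has them at (291,283), (328,274) and (365,275). The orange look-alike at top (363,372) is not one of them. The rest is at top (457,322), with the monitor at its right. Next I'll measure from both views.

```bash
cat > h.py <<'E'
import numpy as np,cv2
from scipy.spatial.transform import Rotation as R
def RM(r): return R.from_euler('xyz',r,degrees=True).as_matrix()
def campose(c,o=None):
    if 'mount' in c:
        T=np.eye(4);T[:3,:3]=RM(o['tool_rot']);T[:3,3]=o['tool_pos'];T=T@c['mount'];return T[:3,:3],T[:3,3]
    return RM(c['rotation']),c['origin']
def rays(c,uv,o=None):
    K=np.array([[c['fx'],0,c['cx']],[0,c['fy'],c['cy']],[0,0,1]])
    p=cv2.undistortPoints(np.asarray(uv,float).reshape(-1,1,2),K,c['distortion']).reshape(-1,2)
    Rm,t=campose(c,o);return np.c_[p,np.ones(len(p))]@Rm.T,t
def cloud(c,o=None):
    h,w=c['depth'].shape;v,u=np.mgrid[:h,:w]
    r,t=rays(c,np.c_[u.ravel(),v.ravel()],o)
    P=r*c['depth'].reshape(-1,1)+t;P[c['depth'].ravel()==0]=np.nan
    return P.reshape(h,w,3)
def project(c,X,o=None):
    Rm,t=campose(c,o);K=np.array([[c['fx'],0,c['cx']],[0,c['fy'],c['cy']],[0,0,1]])
    p,_=cv2.projectPoints((np.asarray(X,float).reshape(-1,3)-t)@Rm,np.zeros(3),np.zeros(3),K,c['distortion']);return p.reshape(-1,2)
def blanks(c,o=None,amin=60):
    hsv=cv2.cvtColor(c['frame'],cv2.COLOR_RGB2HSV);m=cv2.inRange(hsv,(5,90,60),(20,255,220))
    P=cloud(c,o);n,l,s,ce=cv2.connectedComponentsWithStats(m);out=[]
    for i in range(1,n):
        if s[i,4]<amin: continue
        Q=P[l==i];Q=Q[~np.isnan(Q[:,0])];
        if len(Q)==0: continue
        z=np.median(Q[:,2]);r,t=rays(c,np.argwhere(l==i)[:,::-1],o)
        G=r*((z-t[2])/r[:,2])[:,None]+t
        b=cv2.minAreaRect((G[:,:2]*1000).astype(np.float32))
        out.append((ce[i].round(),s[i,4],np.r_[b[0],z*1000].round(1),np.round(b[1],1),round(b[2],1)))
    return out
E
python3 - <<'E'
import pickle
from h import *
d=pickle.load(open('d0.pkl','rb'))
for n in('scene','top','wrist'):
    print(n)
    for b in blanks(d[n],d['obs']): print(b)
for n in('scene','top'):
    P=cloud(d[n]);X,Y,Z=P[...,0],P[...,1],P[...,2]
    # rest
    m=(X>.35)&(X<.68)&(Y>-.27)&(Y<.03)&(Z>.02)&(Z<.12)
    N=np.zeros(P.shape)
    Q=P[m]; print(n,'rest pts',len(Q),Q.min(0),Q.max(0))
    m2=m&(Z>.05)&(Z<.09);Q=P[m2]
    best=0;rng=np.random.default_rng(0)
    for k in range(600):
        a=Q[rng.choice(len(Q),3,False)];nn=np.cross(a[1]-a[0],a[2]-a[0]);L=np.linalg.norm(nn)
        if L<1e-5: continue
        nn/=L;nn*=np.sign(nn[2]);inl=abs((Q-a[0])@nn)<.002
        if inl.sum()>best and nn[2]>.7: best=inl.sum();I=inl
    q=Q[I];c0=q.mean(0);nn=np.linalg.svd(q-c0)[2][2];nn*=np.sign(nn[2])
    print('n',nn,np.degrees(np.arccos(nn[2])),'yaw',np.degrees(np.arctan2(nn[1],nn[0])),'c',c0,len(q),len(Q))
    lat=np.array([-nn[1],nn[0],0])/np.hypot(nn[0],nn[1]);
    ml=m&(abs((P-c0)@nn)<.005);q=P[ml]-c0;a=q@lat;print('lat',np.percentile(a,[0,2,50,98,100]));up=np.cross(lat,nn);a=q@up;print('up',np.percentile(a,[0,2,50,98,100]))
c=d['top']
im=c['frame'][130:260,140:360,::-1];cv2.imwrite('pics/t2.png',cv2.resize(im,None,fx=3.6,fy=3.6,interpolation=cv2.INTER_CUBIC))
E
```

```text
scene
(array([315., 161.]), np.int32(556), array([ 572.3, -188.6,  251. ]), array([302.5,  32.3]), 23.9)
(array([204., 165.]), np.int32(360), array([523.9, 259. ,  27.5]), array([156.8,  54.2]), 3.2)
(array([222., 172.]), np.int32(400), array([542.1, 180.4,  27.2]), array([151.6,  58.2]), 3.3)
(array([237., 181.]), np.int32(445), array([538.4,  98.9,  27.3]), array([154.5,  56.9]), 5.3)
(array([193., 216.]), np.int32(509), array([324.1,  99.6,  17.3]), array([150.5,  51.7]), 4.1)
top
(array([325., 147.]), np.int32(805), array([ 565. , -185.6,  253.7]), array([102.6, 101.2]), 44.3)
(array([209., 175.]), np.int32(606), array([544.4, 181.5,  27.8]), array([152.3,  50.9]), 3.1)
(array([233., 176.]), np.int32(609), array([539.7, 100.4,  27.8]), array([152.5,  50.5]), 5.5)
(array([186., 181.]), np.int32(618), array([523.8, 263.1,  27.7]), array([152.6,  51.4]), 2.6)
wrist
(array([291.,   8.]), np.int32(137), array([-285.8,  852.7, -721.5]), array([186.4,  57.5]), 73.5)
(array([44., 21.]), np.int32(576), array([-496.4,  -48.4, -719.9]), array([130.7, 209.7]), 9.5)
(array([206.,  32.]), np.i
[... 1624 characters left out ...]
ts 1479 [ 0.35040534 -0.26995621  0.02000926] [ 0.67995698 -0.00297264  0.11969493]
n [-0.31430542  0.38573632  0.86742123] 29.839660980869226 yaw 129.17381513127455 c [ 0.43006957 -0.09615523  0.07181371] 452 874
lat [-0.08224313 -0.07652892  0.00523845  0.09707535  0.0993879 ]
up [-0.03226056 -0.03066907 -0.00095968  0.03318256  0.03692536]
top rest pts 1897 [ 0.35030943 -0.26996727  0.02002237] [ 0.67990352 -0.01633639  0.11993224]
n [-0.30895299  0.38686561  0.86884006] 29.675874770388326 yaw 128.61105470994346 c [ 0.42458658 -0.10302174  0.07198604] 539 1110
lat [-0.08932967 -0.08591575 -0.00143243  0.08478667  0.09022718]
up [-0.03197632 -0.03078366 -0.00039312  0.03288221  0.03521747]
```

View pics/t2.png

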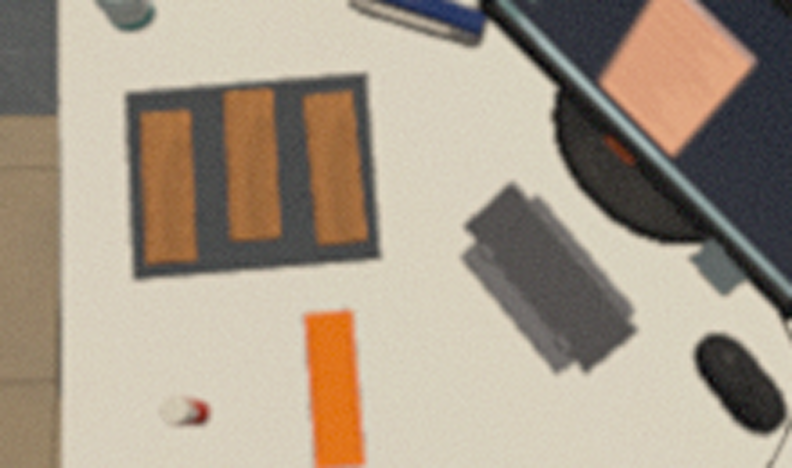

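The crop shows the brown blanks at crop (168,187), (252,165) and (335,168). They lie on the dark plate and match the description. The orange piece at (334,390) is off the plate and is the decoy. The rest is at (550,280), with its tabs on the lower-left side. I'll move over the plate, then press.

```bash
cat >> h.py <<'E'
def delta(o,pos,rot):
    "rot: 3x3 target or rpy deg"
    Rt=RM(rot) if np.ndim(rot)==1 else rot
    R0=RM(o['tool_rot']);s=R0.T@(np.asarray(pos)-o['tool_pos'])/.3
    w=R.from_matrix(R0.T@Rt).as_rotvec()/np.pi
    return np.r_[s,w].round(4)
E
python3 - <<'E'
from cell import get_obs
from h import *
print(delta(get_obs(),[.50,.20,.25],[180,0,183.5]))
E
```

```text
[-1.4467e+00 -1.1031e+00 -9.2600e-02 -5.0000e-04 -0.0000e+00 -9.9900e-02]
```

Call:
servo_tool --series '[[[-0.723,-0.552,-0.09,0,0,-0.05,0],[-0.723,-0.552,-0.09,0,0,-0.05,0],[-0.723,-0.552,-0.09,0,0,-0.05,0],[-0.723,-0.552,-0.09,0,0,-0.05,0],[-0.723,-0.552,-0.09,0,0,-0.05,0],[-0.723,-0.552,-0.09,0,0,-0.05,0],[-0.723,-0.552,-0.09,0,0,-0.05,0]]]'

```text
time_s: 0.73
tool_pos: [0.3348, 0.4102, 0.2501]
tool_rot: [-179.9, 0.1, 174.2]
force: [0.2, 0.7, 0.4]
grip_width: 0.0485
grasp_force: 0.0
```

```bash
python3 - <<'E'
from cell import get_obs
from h import *
o=get_obs();print(o['time_s'],o['tool_pos'],o['tool_rot'],o['qpos'],o['force'],delta(o,[.46,.185,.25],[180,0,183.5]))
E
```

```text
0.7333 [0.33483973 0.41023836 0.25007068] [-1.79949061e+02  1.01926693e-01  1.74200566e+02] [-5.75892155e+01  2.96111198e+00  4.01169804e+00  9.80519587e+01
 -9.51607584e-02  7.89861119e+01  3.06358229e+01] [0.21544524 0.68946503 0.44412182] [-4.909e-01 -7.048e-01  1.700e-03 -3.000e-04  5.000e-04 -5.170e-02]
```

Call:
servo_tool --series '[[[-0.49,-0.7,0,0,0,-0.052,0],[-0.49,-0.7,0,0,0,-0.052,0],[-0.49,-0.7,0,0,0,-0.052,0],[-0.49,-0.7,0,0,0,-0.052,0],[-0.49,-0.7,0,0,0,-0.052,0],[-0.49,-0.7,0,0,0,-0.052,0],[-0.49,-0.7,0,0,0,-0.052,0],[-0.49,-0.7,0,0,0,-0.052,0]]]'

```text
time_s: 1.4
tool_pos: [0.4592, 0.1874, 0.2496]
tool_rot: [-180.0, 0.0, -176.6]
force: [-0.5, -0.3, 0.7]
grip_width: 0.0014
grasp_force: 0.0
```

```bash
python3 - <<'E'
from cell import get_obs,eyes
from h import *
import pickle
o=get_obs();c=eyes.read_camera('wrist')
pickle.dump((o,c),open('w1.pkl','wb'))
print(o['time_s'],o['tool_pos'],o['tool_rot'],o['qpos'],o['force'])
for b in blanks(c,o,200): print(b)
im=c['frame'][:,:,::-1];cv2.imwrite('pics/w1.png',im)
# far-end press points
for n,x,y,a in (('A',.524,.261,3),('B',.5435,.181,3.2),('C',.539,.0997,5.4)):
    print(n,delta(o,[x-.063*np.cos(np.radians(a)),y-.063*np.sin(np.radians(a)),.045],[180,0,183.5]))
E
```

```text
1.4 [0.45921606 0.18744317 0.24962389] [-1.79963375e+02  2.92109383e-02 -1.76575596e+02] [-43.33733796  -1.7014971   17.73813203 102.70990579   0.57400606
  78.89806604  67.70745115] [-0.50846546 -0.26350033  0.71862958]
(array([421.,  94.]), np.int32(10483), array([ 326. ,  853.4, -721.5]), array([940.8, 330.3]), 0.6)
(array([215.,  68.]), np.int32(292), array([325.9, 105.5,  14.6]), array([150.8,  45.5]), 5.8)
(array([303., 196.]), np.int32(1809), array([491.3, 260.5,  27.4]), array([86.1, 49.4]), 3.1)
(array([195., 199.]), np.int32(1670), array([504.4,  97.5,  27.6]), array([80.9, 49.7]), 5.2)
(array([249., 202.]), np.int32(1446), array([522.7, 179.9,  27.5]), array([107.1,  47.8]), 2.3)
(array([271., 260.]), np.int32(223), array([427.6, 189.5, 339. ]), array([15.6,  1.7]), 5.8)
(array([240., 298.]), np.int32(3401), array([436.1, 177. , 347. ]), array([ 4.9, 84.8]), 3.6)
A [-1.990e-02  2.338e-01  6.819e-01 -2.000e-04  2.000e-04 -4.000e-04]
B [-6.880e-02 -3.700e-02  6.821e-01 -2.000e-04  2.000e-04 -4.000e-04]
C [-3.780e-02 -3.146e-01  6.823e-01 -2.000e-04  2.000e-04 -4.000e-04]
```

View pics/w1.png

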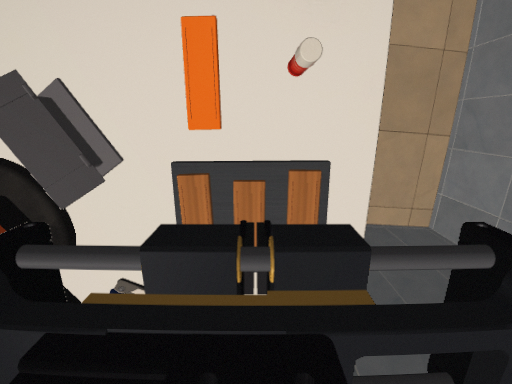

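The wrist picture shows A at (303,196), B at (249,202) and C at (195,199). The orange decoy is at (201,73), off the plate. I'll press A near its robot-side end.

Call:
servo_tool --series '[[[-0.02,0.234,0.68,0,0,0,0],[-0.02,0.234,0.68,0,0,0,0],[-0.02,0.234,0.68,0,0,0,0],[-0.02,0.234,0.68,0,0,0,0],[-0.02,0.234,0.68,0,0,0,0],[-0.02,0.234,0.68,0,0,0,0],[-0.02,0.234,0.68,0,0,0,0],[-0.02,0.234,0.72,0,0,0,0],[-0.02,0.234,0.73,0,0,0,0],[-0.02,0.234,0.73,0,0,0,0]]]'

```text
time_s: 2.28
tool_pos: [0.4594, 0.262, 0.0316]
tool_rot: [179.9, 0.1, -176.2]
force: [-0.0, -1.5, -0.1]
grip_width: 0.0004
grasp_force: 0.0
```

Call:
servo_tool --series '[[[0,0,0.006,0,0,0,0],[0,0,0.009,0,0,0,0],[0,0,0.012,0,0,0,0],[0,0,0.012,0,0,0,0]]]'

```text
time_s: 2.62
tool_pos: [0.4595, 0.2623, 0.0285]
tool_rot: [179.9, 0.1, -176.2]
force: [-1.5, -1.5, 5.8]
grip_width: 0.0005
grasp_force: 2.9
```

Call:
servo_tool --series '[[[0,0,0.005,0,0,0,0],[0,0,0.009,0,0,0,0],[0,0,0.009,0,0,0,0]]]'

```text
time_s: 2.87
tool_pos: [0.4595, 0.2623, 0.0283]
tool_rot: [179.9, 0.0, -176.2]
force: [-7.5, -4.7, 25.2]
grip_width: 0.0003
grasp_force: 12.5
```

A holds firm: 25 N with no sinking. Next is B.

Call:
servo_tool --series '[[[0,0,-0.07,0,0,0,0],[-0.049,-0.27,-0.07,0,0,0,0],[-0.049,-0.27,-0.07,0,0,0,0],[-0.049,-0.27,-0.03,0,0,0,0],[-0.049,-0.27,-0.02,0,0,0,0],[-0.049,-0.27,-0.02,0,0,0,0]]]'

```text
time_s: 3.37
tool_pos: [0.4782, 0.1821, 0.0298]
tool_rot: [180.0, -0.1, -176.2]
force: [-0.0, 0.1, -0.2]
grip_width: 0.0007
grasp_force: 0.0
```

Call:
servo_tool --series '[[[0,0,0.004,0,0,0,0],[0,0,0.008,0,0,0,0],[0,0,0.01,0,0,0,0],[0,0,0.01,0,0,0,0]]]'

```text
time_s: 3.7
tool_pos: [0.4787, 0.1833, 0.0274]
tool_rot: [180.0, 0.0, -176.0]
force: [-0.8, 1.0, 0.5]
grip_width: 0.0004
grasp_force: 0.3
```

Call:
servo_tool --series '[[[0,0,0.004,0,0,0,0],[0,0,0.007,0,0,0,0],[0,0,0.007,0,0,0,0]]]'

```text
time_s: 3.95
tool_pos: [0.4789, 0.1828, 0.0253]
tool_rot: [180.0, 0.0, -176.1]
force: [-0.9, 0.4, 1.9]
grip_width: 0.0008
grasp_force: 0.7
```

Call:
servo_tool --series '[[[0,0,0.004,0,0,0,0],[0,0,0.008,0,0,0,0],[0,0,0.008,0,0,0,0]]]'

```text
time_s: 4.2
tool_pos: [0.4789, 0.1828, 0.0249]
tool_rot: [179.9, -0.0, -176.1]
force: [-7.4, -1.7, 17.6]
grip_width: 0.0007
grasp_force: 9.3
```

B sank about 3 mm at under 2 N and then went firm, so B is the bowed one. I'll check C as well.

Call:
servo_tool --series '[[[0,0,-0.07,0,0,0,0],[0.028,-0.295,-0.07,0,0,0,0],[0.028,-0.295,-0.07,0,0,0,0],[0.028,-0.295,-0.02,0,0,0,0],[0.028,-0.295,-0.013,0,0,0,0],[0.028,-0.295,-0.013,0,0,0,0]]]'

```text
time_s: 4.7
tool_pos: [0.4781, 0.0886, 0.0284]
tool_rot: [-179.8, 0.1, -176.4]
force: [-1.9, -7.7, 14.0]
grip_width: 0.0007
grasp_force: 6.9
```

Call:
servo_tool --series '[[[0,0,0.005,0,0,0,0],[0,0,0.01,0,0,0,0],[0,0,0.01,0,0,0,0]]]'

```text
time_s: 4.95
tool_pos: [0.4782, 0.089, 0.0282]
tool_rot: [-179.8, 0.0, -176.3]
force: [-10.9, -12.8, 39.6]
grip_width: 0.0003
grasp_force: 20.0
```

C is sound too, at 40 N with no motion. I'll rise and go above B.

Call:
servo_tool --series '[[[0,0,-0.1,0,0,0,0.7],[-0.2,0.29,-0.3,0,0,0,0.7],[-0.2,0.29,-0.3,0,0,0,0.7],[-0.2,0.29,-0.3,0,0,0,0.7],[-0.2,0.29,-0.3,0,0,0,0.7],[-0.2,0.29,-0.3,0,0,0,0.7]]]'

```text
time_s: 5.45
tool_pos: [0.5315, 0.187, 0.1146]
tool_rot: [180.0, 0.1, -175.9]
force: [0.7, -0.3, 0.2]
grip_width: 0.0323
grasp_force: 0.0
```

```bash
python3 - <<'E'
from cell import get_obs,eyes
from h import *
import pickle
o=get_obs();c=eyes.read_camera('top');c2=eyes.read_camera('scene')
print(o['time_s'],o['tool_pos'],o['tool_rot'],o['qpos'],o['force'],o['grip_width'])
for q in(c,c2):
  for b in blanks(q,None,100): print(b)
c=eyes.read_camera('wrist')
for b in blanks(c,o,100): print(b)
cv2.imwrite('pics/w2.png',c['frame'][:,:,::-1])
print(delta(o,[.5435,.181,.10],[180,0,183.2]))
E
```

```text
5.45 [0.53145525 0.18698192 0.11458984] [ 1.79953537e+02  1.34127340e-01 -1.75905832e+02] [-38.73303001  12.488629    18.80867219 104.0733397   -4.45633767
  64.01186028  75.7010796 ] [ 0.73611331 -0.34799595  0.157772  ] 0.032287408021345027
(array([322., 153.]), np.int32(111), array([ 582.6, -196.5,  195.2]), array([112.1, 103.3]), 42.2)
(array([234., 179.]), np.int32(498), array([539.8, 100.4,  28.4]), array([152.2,  50.4]), 3.6)
(array([315., 161.]), np.int32(542), array([ 572.4, -189.2,  251.1]), array([302.7,  32.2]), 24.5)
(array([204., 165.]), np.int32(364), array([524.8, 258.6,  27.5]), array([159.3,  56.4]), 4.8)
(array([222., 172.]), np.int32(400), array([541.8, 179.9,  27.4]), array([151.7,  57.9]), 3.8)
(array([238., 181.]), np.int32(443), array([539.2,  99.1,  27.3]), array([155.1,  57. ]), 3.9)
(array([193., 216.]), np.int32(508), array([324.1,  99.6,  17.2]), array([150.6,  51.5]), 4.3)
(array([199.,  36.]), np.int32(242), array([391.8, 122.1,  13.7]), array([32.6, 63.7]), 48.5)
(array([483.,  17.]), np.int32(727), array([  45.2,  950.7, -719.9]), array([135.7, 150.8]), 8.5)
(array([488.,  56.]), np.int32(215), array([ 152. ,  993.6, -719.1]), array([ 71.4, 137.1]), 72.5)
(array([471.,  82.]), np.int32(337), array([ 243.7,  957.7, -718.9]), array([126.3, 103.8]), 8.6)
(array([460., 128.]), np.int32(368), array([ 423.8,  948.4, -718.7]), array([132.9, 160.6]), 76.6)
(array([338., 180.]), np.int32(6088), array([534.9, 266.2,  29.4]), array([166.6,  49.7]), 3.5)
(array([172., 183.]), np.int32(5732), array([549.1, 105.8,  29.2]), array([161.8,  49.8]), 3.9)
(array([254., 191.]), np.int32(5493), array([527. , 184.1,  29.3]), array([109. ,  48.1]), 4.1)
(array([254., 276.]), np.int32(484), array([616. , 190.3,  29.6]), array([12.1, 47.8]), 4.1)
(array([304., 298.]), np.int32(3504), array([506.8, 196.1, 211.9]), array([ 5.1, 85.3]), 4.2)
[-0.0385 -0.0228  0.0487  0.0003  0.0007  0.005 ]
```

View pics/w2.png

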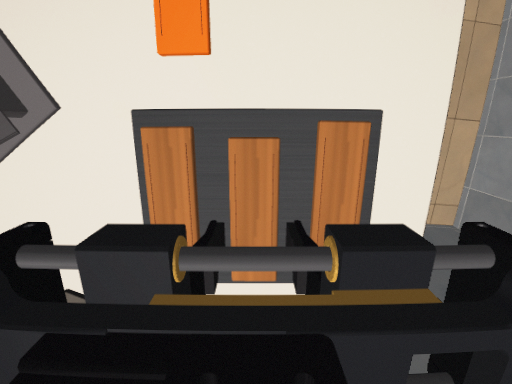

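Wrist view: B spans columns 229–279, between the fingers at about 212 and 298. A is at (338,180) and C at (172,183), so B is centred.

Call:
servo_tool --series '[[[-0.025,-0.02,0.1,0,0,0.001,0.7],[-0.025,-0.02,0.15,0,0,0.001,0.7],[-0.025,-0.02,0.15,0,0,0.001,0.7],[-0.025,-0.02,0.15,0,0,0.001,0.7]]]'

```text
time_s: 5.93
tool_pos: [0.5369, 0.1774, 0.0674]
tool_rot: [-179.9, -0.2, -176.4]
force: [-0.0, 0.7, -0.2]
grip_width: 0.0601
grasp_force: 0.0
```

```bash
python3 - <<'E'
from cell import get_obs,eyes
from h import *
o=get_obs();c=eyes.read_camera('wrist')
print(o['time_s'],o['tool_pos'],o['tool_rot'],o['force'],o['grip_width'])
for b in blanks(c,o,400): print(b)
print(delta(o,[.544,.182,.015],[180,0,183.7]))
E
```

```text
5.9333 [0.53688113 0.17735595 0.06743258] [-179.92616044   -0.18596797 -176.39492393] [-4.67321508e-04  7.21322994e-01 -2.17083025e-01] 0.060140930703569684
(array([365., 175.]), np.int32(8204), array([521.7, 261.5,  27.4]), array([143.8,  50.2]), 3.2)
(array([160., 180.]), np.int32(7775), array([534.9, 101.5,  27.6]), array([138.2,  50. ]), 3.7)
(array([261., 187.]), np.int32(7069), array([517.3, 179.9,  27.5]), array([93.3, 47.8]), 3.9)
(array([316., 294.]), np.int32(4843), array([509.9, 197.2, 163.8]), array([11.4, 86.5]), 3.7)
[-0.0252  0.0142  0.1747 -0.0004 -0.001  -0.0005]
```

Call:
servo_tool --series '[[[-0.028,0.014,0.02,0,0,0,0.7],[-0.028,0.014,0.08,0,0,0,0.7],[-0.028,0.014,0.15,0,0,0,0.7],[-0.028,0.014,0.175,0,0,0,0.7],[-0.028,0.014,0.175,0,0,0,0.7]]]'

```text
time_s: 6.4
tool_pos: [0.5452, 0.1832, 0.0152]
tool_rot: [-180.0, -0.1, -176.3]
force: [-1.1, -0.1, -0.1]
grip_width: 0.0611
grasp_force: 0.0
```

Call:
servo_tool --series '[[[0,0,0,0,0,0,0.4],[0,0,0,0,0,0,0.4],[0,0,0,0,0,0,0.4],[0,0,0,0,0,0,0.4]]]' --grip_force 15

```text
time_s: 6.73
tool_pos: [0.5475, 0.1839, 0.0177]
tool_rot: [179.9, 0.1, -176.3]
force: [-0.7, -1.1, 4.0]
grip_width: 0.0481
grasp_force: 15.0
```

Call:
servo_tool --series '[[[0,0,-0.03,0,0,0,0.4],[0,0,-0.1,0,0,0,0.4],[0,0,-0.2,0,0,0,0.4],[0,0,-0.3,0,0,0,0.4],[0,0,-0.4,0,0,0,0.4],[0,0,-0.6,0,0,0,0.4],[0,0,-0.6,0,0,0,0.4],[0,0,-0.6,0,0,0,0.4]]]' --grip_force 25

```text
time_s: 7.4
tool_pos: [0.5493, 0.1844, 0.2026]
tool_rot: [179.8, 0.5, -176.3]
force: [0.9, 0.1, -1.4]
grip_width: 0.0475
grasp_force: 25.0
```

```bash
python3 - <<'E'
from cell import get_obs,eyes
from h import *
import pickle
o=get_obs();c=eyes.read_camera('scene')
print(o['time_s'],o['tool_pos'],o['tool_rot'],o['force'],o['wrist_torque'],o['grip_width'],o['grasp_force'],o['qpos'])
d=pickle.load(open('d0.pkl','rb'))
P=cloud(d['top']);X,Y,Z=P[...,0],P[...,1],P[...,2]
# monitor extent towards rest: min distance along (0.629,-0.777) from rest centre
u=np.array([.629,-.777]);s=(P[...,:2]-[.4265,-.10])@u
for z0 in(.08,.15,.2,.25,.3,.35,.4): 
    m=(Z>z0-.03)&(Z<z0+.03)&(Y<.05)&(X<.9)&(s>.05);
    print(z0,np.nanmin(s[m]) if m.any() else None,m.sum())
print(delta(o,[.50,-.02,.27],[180,0,203]))
E
```

```text
7.4 [0.54933074 0.18443291 0.20263201] [ 179.76957953    0.54536978 -176.31786113] [ 0.88922514  0.08171191 -1.39455181] [ 0.05632244 -0.05853668 -0.02847103] 0.04746430738529371 24.99934583902359 [-38.64544419  10.02283572  19.74902102  96.35772121  -3.5932786
  73.64035823  75.48658714]
0.08 0.06021378674239805 532
0.15 0.08453252652001715 4556
0.2 0.09107641407841689 6500
0.25 0.13340286229901827 6079
0.3 0.14168502049627182 3531
0.35 0.1511352483802654 3351
0.4 0.15995587226601007 3801
[ 0.2057 -0.6686 -0.2292  0.0008  0.0032 -0.1073]
```

```bash
python3 - <<'E'
from cell import get_obs,eyes
from h import *
o=get_obs();print(delta(o,[.57,.03,.25],[180,0,210]))
E
```

```text
[-4.160e-02 -5.165e-01 -1.698e-01  4.000e-04  1.800e-03 -1.462e-01]
```

Call:
servo_tool --series '[[[-0.04,-0.1,-0.15,0,0,-0.04,0.4],[-0.04,-0.2,-0.16,0,0,-0.08,0.4],[-0.04,-0.3,-0.16,0,0,-0.1,0.4],[-0.04,-0.4,-0.16,0,0,-0.145,0.4],[-0.04,-0.48,-0.16,0,0,-0.145,0.4],[-0.04,-0.515,-0.16,0,0,-0.145,0.4],[-0.04,-0.515,-0.16,0,0,-0.145,0.4],[-0.04,-0.515,-0.16,0,0,-0.145,0.4],[-0.04,-0.515,-0.16,0,0,-0.145,0.4],[-0.04,-0.515,-0.16,0,0,-0.145,0.4]]]'

```text
time_s: 8.28
tool_pos: [0.5681, 0.0329, 0.2436]
tool_rot: [179.9, -0.0, -150.0]
force: [0.3, 0.8, -1.5]
grip_width: 0.0475
grasp_force: 25.0
```

```bash
python3 - <<'E'
from cell import get_obs,eyes
from h import *
import pickle
o=get_obs();c=eyes.read_camera('wrist')
o=get_obs();c=eyes.read_camera('wrist')
pickle.dump((o,c),open('w3.pkl','wb'))
print(o['time_s'],o['tool_pos'],o['tool_rot'],o['force'],o['grip_width'],o['qpos'],o['joint_velocities'])
P=cloud(c,o);X,Y,Z=P[...,0],P[...,1],P[...,2]
m=(X>.3)&(X<.55)&(Y>-.25)&(Y<.03)&(Z>.04)&(Z<.12);Q=P[m];print(len(Q))
rng=np.random.default_rng(0);best=0
for k in range(500):
    a=Q[rng.choice(len(Q),3,False)];nn=np.cross(a[1]-a[0],a[2]-a[0]);L=np.linalg.norm(nn)
    if L<1e-5: continue
    nn/=L;nn*=np.sign(nn[2]);I0=abs((Q-a[0])@nn)<.001
    if I0.sum()>best and nn[2]>.7: best=I0.sum();I=I0
q=Q[I];c0=q.mean(0);nn=np.linalg.svd(q-c0,full_matrices=False)[2][2];nn*=np.sign(nn[2])
print(nn,np.degrees(np.arccos(nn[2])),np.degrees(np.arctan2(nn[1],nn[0])),c0,len(q))
lat=np.array([-nn[1],nn[0],0])/np.hypot(*nn[:2])*-1;up=np.cross(lat,nn);up*=np.sign(up[2])
print('lat',lat,'up',up)
q=P[m]-c0;a=q@lat;b=q@up;h=q@nn
for lo,hi in((-.0015,.0015),(.002,.005),(.008,.016)):
    s=(h>lo)&(h<hi);print(lo,s.sum(),'lat',np.percentile(a[s],[0,1,5,50,95,99,100]).round(4),'up',np.percentile(b[s],[0,1,5,50,95,99,100]).round(4))
cv2.imwrite('pics/w3.png',c['frame'][:,:,::-1])
E
```

```text
8.3333 [0.56816241 0.0325846  0.24377854] [ 1.79955152e+02 -1.63542954e-02 -1.50016389e+02] [ 0.2091527  -0.21083616 -2.1488096 ] 0.04768273927270809 [-27.41235462   8.04877093  23.89382968  93.98406483  -3.34908424
  78.70243043 116.91451623] [ 0.11096639 -0.13110484  0.52397356 -0.26768899  0.23918991  0.03379256
  0.19735881]
7774
[-0.3351152   0.36187249  0.86991155] 29.55163730133562 132.80149957063392 [ 0.45094366 -0.08025042  0.07085027] 3103
lat [ 0.73371208  0.67946051 -0.        ] up [ 0.59107054 -0.63826461  0.49320776]
-0.0015 4164 lat [-0.051  -0.0493 -0.0449 -0.0041  0.0499  0.0541  0.0569] up [-0.0373 -0.0342 -0.0298  0.0013  0.0299  0.0339  0.0361]
0.002 161 lat [-0.0496 -0.0494 -0.0486 -0.0236  0.0409  0.0492  0.0536] up [-0.0302 -0.0286 -0.0272  0.0053  0.0293  0.0345  0.0349]
0.008 71 lat [0.0136 0.0137 0.0142 0.0217 0.0299 0.0305 0.0309] up [-0.0316 -0.0316 -0.0312 -0.0281 -0.0265 -0.0263 -0.0261]
```

View pics/w3.png

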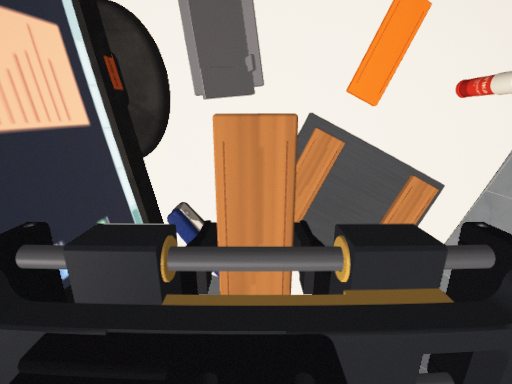

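The wrist view shows the blank held squarely at (256,190), with the rest only partly visible at (225,45). I'll rise for a full view of the rest.

```bash
python3 - <<'E'
from cell import get_obs,eyes
from h import *
o=get_obs();print(delta(o,[.552,.026,.42],[180,0,214]))
E
```

```text
[ 5.72e-02  9.60e-03 -5.87e-01  2.00e-04 -1.00e-04 -2.25e-02]
```

Call:
servo_tool --series '[[[0.05,0.01,-0.1,0,0,-0.02,0.4],[0.05,0.01,-0.2,0,0,-0.02,0.4],[0.05,0.01,-0.3,0,0,-0.02,0.4],[0.05,0.01,-0.4,0,0,-0.02,0.4],[0.05,0.01,-0.5,0,0,-0.02,0.4],[0.05,0.01,-0.58,0,0,-0.02,0.4],[0.05,0.01,-0.58,0,0,-0.02,0.4],[0.05,0.01,-0.58,0,0,-0.02,0.4],[0.05,0.01,-0.58,0,0,-0.02,0.4]]]'

```text
time_s: 9.13
tool_pos: [0.5535, 0.0259, 0.4169]
tool_rot: [180.0, -0.1, -146.6]
force: [-0.6, 0.3, -2.8]
grip_width: 0.0473
grasp_force: 25.0
```

```bash
cat > rest.py <<'E'
from h import *
import pickle
from scipy.optimize import least_squares
# model fit: rest frame (cx,cy,cz,yaw), slope 30deg; measured heights in rest frame.
def frame(yaw,tilt=30):
    u=np.array([np.cos(np.radians(yaw)),np.sin(np.radians(yaw)),0]);t=np.radians(tilt)
    x=u*np.cos(t)+np.array([0,0,np.sin(t)]);y=np.array([-u[1],u[0],0]);return np.c_[x,y,np.cross(x,y)]
def fit(P):
    # face points: surface within 45mm laterally: plane first
    c=np.array([.425,-.103,.071]);yaw=-51.
    for it in range(6):
        F=frame(yaw);q=(P-c)@F
        s=(abs(q[:,2])<.0025)&(abs(q[:,1])<.050)&(abs(q[:,0])<.028)
        Q=P[s];m=Q.mean(0);n=np.linalg.svd(Q-m,full_matrices=False)[2][2];n*=np.sign(n[2])
        c=c-n*((c-m)@n);yaw=np.degrees(np.arctan2(-n[1],-n[0]))
        F=frame(yaw,np.degrees(np.arccos(n[2])));q=(P-c)@F
        f=(abs(q[:,2])<.0045)&(abs(q[:,0])<.045)&(abs(q[:,1])<.105)
        g=f&(abs(q[:,0])<.02);h=f&(abs(q[:,1])<.07)
        e=lambda v:(np.percentile(v,.5),np.percentile(v,99.5))
        ly=e(q[g][:,1]);lx=e(q[h][:,0])
        c=c+F[:,1]*sum(ly)/2+F[:,0]*sum(lx)/2
    return c,yaw,np.degrees(np.arccos(n[2])),s.sum(),np.round([*lx,*ly],4)
E
python3 - <<'E'
from cell import get_obs,eyes
from rest import *
o=get_obs();c=eyes.read_camera('wrist')
print(o['time_s'],o['tool_pos'],o['tool_rot'],o['qpos'],abs(o['joint_velocities']).max())
pickle.dump((o,c),open('w4.pkl','wb'))
d=pickle.load(open('d0.pkl','rb'))
for n,cc,oo in (('scene',d['scene'],None),('top',d['top'],None),('wrist',c,o)):
    P=cloud(cc,oo).reshape(-1,3);P=P[(abs(P[:,0]-.43)<.15)&(abs(P[:,1]+.1)<.15)&(P[:,2]>.01)&(P[:,2]<.13)]
    try: print(n,len(P),*fit(P))
    except Exception as e: print(n,e)
cv2.imwrite('pics/w4.png',cv2.resize(c['frame'][:130,120:380,::-1],None,fx=3,fy=3,interpolation=cv2.INTER_CUBIC))
E
```

```text
9.1333 [0.55354786 0.02591785 0.41689774] [ 1.79954389e+02 -7.91635031e-02 -1.46552146e+02] [-27.37810203   5.38352776  24.33237018  77.25185185  -2.23625918
  97.92585294 120.00215522] 1.452428425774959
scene 1753 [ 0.42091994 -0.10091856  0.07034674] -53.44553126559284 30.01794607877034 317 [-0.0343  0.0343 -0.0893  0.0893]
top 2109 [ 0.42383447 -0.10288608  0.07070861] -52.941850292426395 30.003146265743226 343 [-0.0327  0.0328 -0.0892  0.0891]
wrist 7502 [ 0.42187415 -0.10305514  0.07008067] -51.60686677436181 29.587745122094223 1705 [-0.0331  0.0331 -0.0883  0.0883]
```

View pics/w4.png

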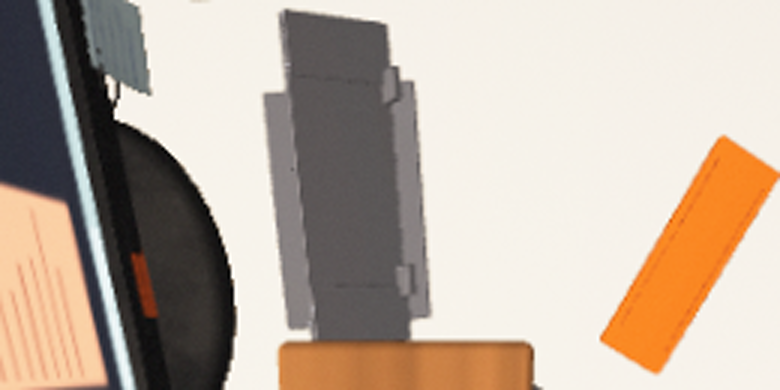

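The crop shows the whole rest, with tabs at (390,85) and (404,280) and ledge lines at y≈78 and y≈287. I'll check the frame with these points.

```bash
python3 - <<'E'
from rest import *
from cell import get_obs
o,c=pickle.load(open('w4.pkl','rb'))
cr=np.array([(284,10),(388,23),(292,77),(385,80),(308,287),(398,287),(386,101),(399,294),(399,266),(385,68),(315,338),(408,338)])
uv=cr/3+[120,0]-.33
C=np.array([.4225,-.1028,.0703])
for yaw in(-52.2,):
    F=frame(yaw);r,t=rays(c,uv,o)
    n=F[:,2];X=t+r*(((C-t)@n)/(r@n))[:,None]
    print(((X-C)@F*1000).round(1).tolist())
# pre-place & place poses
yaw=-52.2;F=frame(yaw);x,y,z=F.T
Rt=np.c_[y,x,-z];print('det',np.linalg.det(Rt),R.from_matrix(Rt).as_euler('xyz',degrees=True))
E
```

```text
[[30.8, -89.1, 0.0], [-34.8, -90.5, 0.0], [29.8, -55.1, 0.0], [-29.9, -59.0, 0.0], [32.4, 57.7, 0.0], [-28.3, 58.7, 0.0], [-29.5, -47.5, 0.0], [-28.6, 62.9, 0.0], [-30.1, 46.3, -0.0], [-30.5, -65.6, 0.0], [31.1, 86.6, 0.0], [-32.8, 89.6, -0.0]]
det 1.0000000000000002 [150.    0.   37.8]
```

Call:
servo_tool --series '[[[0.02,0.05,0.02,0,0,0.039,0.4],[0.04,0.1,0.04,0,0,0.078,0.4],[0.06,0.15,0.06,0,0,0.117,0.4],[0.1,0.2,0.1,0,0,0.156,0.4],[0.1,0.2,0.1,0,0,0.195,0.4],[0.1,0.2,0.1,0,0,0.234,0.4],[0.1,0.2,0.1,0,0,0.273,0.4],[0.1,0.2,0.1,0,0,0.312,0.4],[0.1,0.2,0.1,0,0,0.351,0.4],[0.1,0.2,0.1,0,0,0.39,0.4],[0.1,0.2,0.1,0,0,0.429,0.4],[0.1,0.2,0.1,0,0,0.468,0.4]]]'

```text
time_s: 10.18
tool_pos: [0.495, 0.059, 0.3863]
tool_rot: [-179.8, -0.1, 128.8]
force: [0.3, 0.9, -2.8]
grip_width: 0.0477
grasp_force: 25.0
```

```bash
cat >> rest.py <<'E'
C=np.array([.4222,-.1024,.0700]);F=frame(-52.6);RT=np.c_[F[:,1],F[:,0],-F[:,2]]
E
python3 - <<'E'
from rest import *
from cell import get_obs
o=get_obs();print(o['tool_pos'],o['tool_rot'],o['qpos'],o['grip_width'])
print(delta(o,[.46,.02,.33],[180,0,37.4]))
E
```

```text
[0.49500737 0.05898565 0.3862875 ] [-1.79837995e+02 -7.44581552e-02  1.28828216e+02] [-30.63373185  -2.40680843  20.06367326  87.98620349   0.83906928
  94.45219301  28.3045315 ] 0.04765229170830699
[-2.830e-02 -1.719e-01  1.881e-01 -1.000e-03  4.000e-04  5.079e-01]
```

Call:
servo_tool --series '[[[0,-0.02,0.02,0,0,0.039,0.4],[-0.01,-0.04,0.04,0,0,0.078,0.4],[-0.01,-0.06,0.06,0,0,0.117,0.4],[-0.01,-0.08,0.08,0,0,0.156,0.4],[-0.02,-0.1,0.1,0,0,0.195,0.4],[-0.02,-0.12,0.12,0,0,0.234,0.4],[-0.02,-0.14,0.14,0,0,0.273,0.4],[-0.03,-0.16,0.16,0,0,0.312,0.4],[-0.03,-0.17,0.18,0,0,0.351,0.4],[-0.03,-0.17,0.19,0,0,0.39,0.4],[-0.03,-0.17,0.19,0,0,0.429,0.4],[-0.03,-0.17,0.19,0,0,0.468,0.4]]]'

```text
time_s: 11.18
tool_pos: [0.4608, 0.0197, 0.3291]
tool_rot: [-179.9, 0.2, 44.6]
force: [0.2, -0.0, -2.8]
grip_width: 0.0479
grasp_force: 25.0
```

```bash
python3 - <<'E'
from rest import *
from cell import get_obs
o=get_obs();print(o['tool_pos'],o['tool_rot'],o['qpos'],o['grip_width'])
T=C+F@[0,-.0025,.12];print(T,delta(o,T,RT))
E
```

```text
[0.46076425 0.01969213 0.32907402] [-1.79883605e+02  1.61830579e-01  4.45785517e+01] [-24.8366385   -7.31928261  17.19760173  98.7083486    2.16321386
  88.48753696 -53.25725253] 0.04791637253180687
[ 0.38377141 -0.05625356  0.17392305] [-0.359   0.0012  0.5182 -0.167  -0.0095  0.0392]
```

Call:
servo_tool --series '[[[-0.06,0,0.05,-0.03,0,0.02,0.4],[-0.1,0,0.1,-0.065,0,0.039,0.4],[-0.15,0,0.15,-0.1,-0.01,0.039,0.4],[-0.2,0,0.2,-0.135,-0.01,0.039,0.4],[-0.25,0,0.25,-0.167,-0.01,0.039,0.4],[-0.3,0,0.3,-0.167,-0.01,0.039,0.4],[-0.33,0,0.35,-0.167,-0.01,0.039,0.4],[-0.36,0,0.4,-0.167,-0.01,0.039,0.4],[-0.36,0,0.4,-0.167,-0.01,0.039,0.4],[-0.36,0,0.4,-0.167,-0.01,0.039,0.4]]]'

```text
time_s: 12.02
tool_pos: [0.4013, -0.0477, 0.1471]
tool_rot: [151.8, 4.0, 37.5]
force: [0.3, -0.3, -2.0]
grip_width: 0.0473
grasp_force: 25.0
```

```bash
python3 - <<'E'
from rest import *
from cell import get_obs
o=get_obs();print(o['tool_pos'],o['tool_rot'],o['qpos'],o['grip_width'])
print(((o['tool_pos']-C)@F).round(4))
T=C+F@[0,-.0025,.07];print(T,delta(o,T,RT))
E
```

```text
[ 0.40131029 -0.04767766  0.14705271] [151.80751144   4.00987418  37.53459853] [-35.23761496 -17.18255347  10.61823137 132.93063495  34.91996956
  65.71253707 -91.70437859] 0.047348053190518644
[-0.0101  0.0166  0.0948]
[ 0.39895581 -0.07611393  0.13062178] [-0.06    0.0341  0.0853 -0.01    0.0191  0.0115]
```

```bash
python3 - <<'E'
from rest import *
from cell import get_obs
o=get_obs()
T=C+F@[0,-.0025,.05];print(T,delta(o,T,RT))
E
```

```text
[ 0.40502957 -0.08405807  0.11330127] [-0.056   0.0363  0.1519 -0.01    0.0191  0.0115]
```

Call:
servo_tool --series '[[[-0.03,0.02,0.04,0,0.01,0.01,0.4],[-0.06,0.034,0.085,-0.01,0.02,0.01,0.4],[-0.06,0.034,0.085,-0.01,0.02,0.01,0.4],[-0.06,0.034,0.085,-0.01,0.02,0.01,0.4],[-0.06,0.034,0.085,-0.01,0.02,0.01,0.4]]]'

```text
time_s: 12.43
tool_pos: [0.4104, -0.0752, 0.1273]
tool_rot: [150.0, 0.3, 37.2]
force: [-0.6, 0.1, -2.3]
grip_width: 0.0478
grasp_force: 25.0
```

```bash
python3 - <<'E'
from rest import *
from cell import get_obs
o=get_obs();print(o['time_s'],o['tool_pos'],o['tool_rot'],o['qpos'],o['force'])
print(((o['tool_pos']-C)@F).round(4))
T=C+F@[0,-.0025,.05];print(T,delta(o,T,RT))
E
```

```text
12.4333 [ 0.41043605 -0.07521317  0.12734351] [149.95853759   0.27628989  37.15044219] [ -6.93562898 -17.2259116  -10.11827244 136.24501016  31.55174501
  54.23422016 -86.95585401] [-0.60552097  0.12307051 -2.250336  ]
[0.0038 0.0072 0.064 ]
[ 0.40502957 -0.08405807  0.11330127] [-0.0319 -0.0126  0.047   0.0002  0.002  -0.0004]
```

Call:
servo_tool --series '[[[-0.015,-0.005,0.025,0,0.002,0,0.4],[-0.032,-0.006,0.047,0,0.002,0,0.4],[-0.032,-0.006,0.07,0,0.002,0,0.4],[-0.032,-0.006,0.09,0,0.002,0,0.4],[-0.032,-0.006,0.09,0,0.002,0,0.4],[-0.032,-0.006,0.09,0,0.002,0,0.4]]]'

```text
time_s: 12.93
tool_pos: [0.4116, -0.0882, 0.1038]
tool_rot: [150.0, -0.1, 37.6]
force: [0.1, 0.0, -1.0]
grip_width: 0.0481
grasp_force: 25.0
```

```bash
python3 - <<'E'
from rest import *
from cell import get_obs
o=get_obs();print(o['time_s'],o['tool_pos'],o['tool_rot'],o['qpos'],o['force'])
print(((o['tool_pos']-C)@F).round(4))
T=C+F@[.001,-.0025,.018];print(T,delta(o,T,RT))
E
```

```text
12.9333 [ 0.41160188 -0.0881658   0.10383539] [ 1.49971496e+02 -1.36475556e-01  3.76015442e+01] [ -5.36310317 -15.81438943  -9.4027037  138.34928839  33.40441938
  49.75086168 -87.40024004] [ 0.09647216  0.00246013 -1.01866672]
[0.0016 0.0002 0.0382]
[ 0.41527358 -0.09745669  0.08608846] [-0.0093 -0.0019  0.0672  0.0002 -0.0012  0.0006]
```

Call:
servo_tool --series '[[[-0.005,-0.001,0.02,0,-0.001,0,0.4],[-0.009,-0.002,0.04,0,-0.001,0,0.4],[-0.009,-0.002,0.067,0,-0.001,0,0.4],[-0.009,-0.002,0.067,0,-0.001,0,0.4],[-0.009,-0.002,0.067,0,-0.001,0,0.4]]]'

```text
time_s: 13.35
tool_pos: [0.4147, -0.0981, 0.0856]
tool_rot: [150.0, 0.1, 37.4]
force: [-0.2, -0.3, -2.5]
grip_width: 0.0479
grasp_force: 25.0
```

```bash
python3 - <<'E'
from rest import *
from cell import get_obs,eyes
o=get_obs();print(o['time_s'],o['tool_pos'],o['tool_rot'],o['qpos'],o['force'])
print(((o['tool_pos']-C)@F).round(4))
c=eyes.read_camera('wrist');P=cloud(c,o)
cv2.imwrite('pics/w5.png',cv2.resize(c['frame'][:,:,::-1],(800,600)))
print(delta(o,C+F@[.001,-.0025,.007],RT))
np.save('w5.npy',P)
q=(P.reshape(-1,3)-C)@F
# held blank: top face
hsv=cv2.cvtColor(c['frame'],cv2.COLOR_RGB2HSV);m=cv2.inRange(hsv,(5,90,60),(20,255,220)).ravel()>0
s=m&(abs(q[:,0])<.05)&(abs(q[:,1])<.11)&(q[:,2]<.06)&(q[:,2]>0);a=q[s]
print('blank',s.sum(),np.percentile(a,[.5,5,50,95,99.5],axis=0).round(4).tolist())
s2=~m&(abs(q[:,0])<.04)&(abs(q[:,1])<.12)&(abs(q[:,2])<.02);a=q[s2];print('other',len(a),np.percentile(a,[.5,5,50,95,99.5],axis=0).round(4).tolist())
E
```

```text
13.35 [ 0.41468535 -0.09811001  0.08562122] [1.49988658e+02 7.13859534e-02 3.74353705e+01] [ -3.99718996 -13.46769205  -9.19126201 139.12708121  35.43572689
  46.8611609  -88.73153039] [-0.18383594 -0.27077503 -2.51933226]
[ 0.0009 -0.0034  0.0175]
[0.0029 0.0003 0.035  0.0001 0.0002 0.0004]
blank 12419 [[-0.0218, -0.041, 0.0029], [-0.0195, -0.0349, 0.0258], [0.0018, 0.0317, 0.0269], [0.0231, 0.0702, 0.028], [0.0256, 0.0739, 0.0286]]
other 4694 [[-0.0336, -0.0563, -0.0015], [-0.0323, -0.0449, -0.0006], [-0.0133, 0.0772, 0.0031], [0.031, 0.0893, 0.0126], [0.0324, 0.0905, 0.0183]]
```

View pics/w5.png

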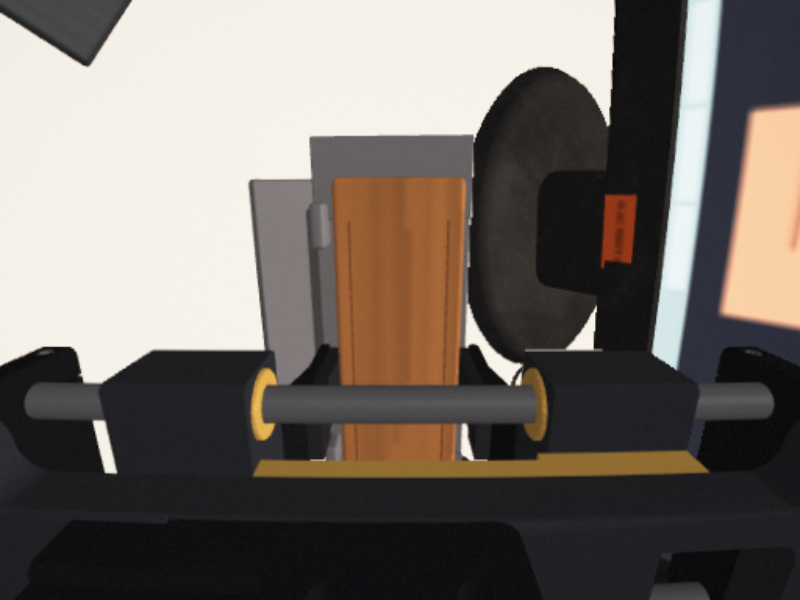

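The view shows the blank (400,320) parallel over the rest, with the far tab at (318,225) just left of its edge. Its underside is about 11 mm above the face and its centre is at x +1.8, y −1 mm. I'll lower it.

Call:
servo_tool --series '[[[0.001,0,0.01,0,0,0,0.4],[0.003,0,0.02,0,0,0,0.4],[0.003,0,0.03,0,0,0,0.4],[0.003,0,0.03,0,0,0,0.4],[0.003,0,0.03,0,0,0,0.4]]]'

```text
time_s: 13.82
tool_pos: [0.4185, -0.1009, 0.0784]
tool_rot: [150.0, 0.0, 37.5]
force: [-0.8, -0.1, -2.4]
grip_width: 0.0478
grasp_force: 25.0
```

Call:
servo_tool --series '[[[0,0,0.003,0,0,0,0.4],[0,0,0.005,0,0,0,0.4],[0,0,0.005,0,0,0,0.4]]]'

```text
time_s: 14.07
tool_pos: [0.4192, -0.1014, 0.0773]
tool_rot: [149.9, -0.0, 37.5]
force: [0.4, -0.9, -1.7]
grip_width: 0.0475
grasp_force: 25.0
```

```bash
cat > chk.py <<'E'
from rest import *
from cell import get_obs,eyes
o=get_obs();print(o['time_s'],o['tool_rot'],o['qpos'].round(1),o['force']@F,o['grip_width'])
print(((o['tool_pos']-C)@F).round(4))
c=eyes.read_camera('wrist');P=cloud(c,o)
q=(P.reshape(-1,3)-C)@F
hsv=cv2.cvtColor(c['frame'],cv2.COLOR_RGB2HSV);m=cv2.inRange(hsv,(5,90,60),(20,255,220)).ravel()>0
s=m&(abs(q[:,0])<.05)&(abs(q[:,1])<.11)&(q[:,2]<.06)&(q[:,2]>0);a=q[s]
print('blank',s.sum(),np.percentile(a,[.5,5,50,95,99.5],axis=0).round(4).tolist())
s2=~m&(abs(q[:,0])<.04)&(abs(q[:,1])<.12)&(abs(q[:,2])<.02);a=q[s2];print('other',len(a),np.percentile(a,[.5,5,50,95,99.5],axis=0).round(4).tolist())
E
python3 chk.py
```

```text
14.0667 [ 1.49937278e+02 -1.69662248e-02  3.74676579e+01] [ -3.4 -12.   -9.1 139.2  36.7  45.3 -89.7] [-0.02503717 -0.22658544 -1.99253474] 0.04746883988104096
[ 0.0013 -0.0018  0.0077]
blank 12467 [[-0.0214, -0.0394, 0.0022], [-0.0191, -0.0333, 0.016], [0.0023, 0.0333, 0.0171], [0.0235, 0.0717, 0.0182], [0.0269, 0.0755, 0.0187]]
other 5628 [[-0.0337, -0.0503, -0.0015], [-0.0321, -0.0368, -0.0007], [-0.0151, 0.0765, 0.003], [0.0309, 0.0895, 0.0129], [0.0329, 0.0908, 0.0186]]
```

Call:
servo_tool --series '[[[0,-0.006,0,0,0,0,0.4],[0,-0.012,0,0,0,0,0.4],[0,-0.016,0,0,0,0,0.4],[0,-0.016,0,0,0,0,0.4]]]'

```text
time_s: 14.45
tool_pos: [0.4165, -0.0979, 0.0748]
tool_rot: [149.9, -0.0, 37.5]
force: [0.2, 0.5, -2.1]
grip_width: 0.0478
grasp_force: 25.0
```

Call:
servo_tool --series '[[[0,-0.003,0,0,0,0,0.4],[0,-0.005,0,0,0,0,0.4],[0,-0.005,0,0,0,0,0.4]]]'

```text
time_s: 14.7
tool_pos: [0.4164, -0.0975, 0.0748]
tool_rot: [149.8, -0.0, 37.5]
force: [1.6, -3.3, -1.9]
grip_width: 0.0478
grasp_force: 25.0
```

```bash
python3 chk.py
```

```text
14.7 [ 1.49843834e+02 -3.98852710e-03  3.75033003e+01] [ -3.  -12.1 -10.3 139.6  36.7  45.3 -90.6] [ 2.16398961 -0.73251403 -3.40555368] 0.04775151901920166
[-0.004  -0.0017  0.0079]
blank 12426 [[-0.0268, -0.0393, 0.0028], [-0.0245, -0.0331, 0.0163], [-0.0031, 0.0333, 0.0174], [0.0181, 0.0718, 0.0185], [0.0208, 0.0752, 0.0191]]
other 5556 [[-0.0339, -0.0505, -0.0014], [-0.0324, -0.0357, -0.0007], [0.0082, 0.0766, 0.003], [0.0306, 0.0893, 0.013], [0.0318, 0.091, 0.0185]]
```

Touching the tabs, with about 3 N up the slope at x = −3.1. I'll lower the last millimetre.

Call:
servo_tool --series '[[[0,0,0.003,0,0,0,0.4],[0,0,0.005,0,0,0,0.4],[0,0,0.005,0,0,0,0.4]]]'

```text
time_s: 15.0
tool_pos: [0.417, -0.0979, 0.0736]
tool_rot: [149.9, -0.0, 37.5]
force: [1.7, -4.0, 3.7]
grip_width: 0.0478
grasp_force: 25.0
```

Call:
servo_tool --series '[[[0,0,0.002,0,0,0,0.4],[0,0,0.003,0,0,0,0.4],[0,0,0.003,0,0,0,0.4]]]'

```text
time_s: 15.25
tool_pos: [0.4171, -0.098, 0.0735]
tool_rot: [149.8, -0.0, 37.4]
force: [-5.9, 0.5, 15.2]
grip_width: 0.0474
grasp_force: 25.0
```

```bash
python3 chk.py
```

```text
15.25 [ 1.49844286e+02 -8.81772236e-03  3.74485630e+01] [ -2.8 -11.8 -10.4 139.6  36.9  45.1 -90.8] [ 4.16471832 -4.38531981 15.17306457] 0.047381741580576515
[-0.004  -0.0014  0.0063]
blank 12426 [[-0.0268, -0.039, 0.0026], [-0.0245, -0.0328, 0.0148], [-0.0031, 0.0335, 0.0159], [0.0181, 0.0721, 0.0169], [0.022, 0.0754, 0.0176]]
other 5750 [[-0.0339, -0.0492, -0.0014], [-0.0323, -0.0344, -0.0007], [0.0082, 0.0758, 0.003], [0.0306, 0.0894, 0.0131], [0.0318, 0.091, 0.0191]]
```

Seated: its top is at 15.9 mm and 15 N is measured. I'll ease off and let go.

Call:
servo_tool --series '[[[0,0,-0.004,0,0,0,0.4],[0,0,-0.004,0,0,0,0.4],[0,0,-0.004,0,0,0,0.62],[0,0,-0.004,0,0,0,0.62],[0,0,-0.004,0,0,0,0.7],[0,0,-0.004,0,0,0,0.7]]]' --grip_force 5

```text
time_s: 15.8
tool_pos: [0.4156, -0.0971, 0.0724]
tool_rot: [150.0, 0.0, 37.5]
force: [-0.3, -0.8, -0.6]
grip_width: 0.0583
grasp_force: 0.0
```

```bash
python3 chk.py
```

```text
15.8 [1.50012955e+02 1.50594487e-02 3.74717820e+01] [ -2.9 -11.8 -10.4 139.7  36.7  45.1 -90.7] [ 0.13219531 -0.70290164 -0.75915025] 0.05833198842412676
[-0.0059 -0.002   0.0062]
blank 12536 [[-0.0273, -0.0395, 0.0029], [-0.0248, -0.0334, 0.0148], [-0.0037, 0.0335, 0.0159], [0.0177, 0.072, 0.017], [0.0207, 0.0758, 0.0176]]
other 6188 [[-0.0383, -0.0495, -0.0015], [-0.0329, -0.0371, -0.0008], [0.0112, 0.0701, 0.0029], [0.0308, 0.0893, 0.013], [0.0323, 0.091, 0.0188]]
```

Call:
servo_tool --series '[[[0,0.006,-0.01,0,0,0,0.7],[0,0.006,-0.05,0,0,0,0.7],[0,0.006,-0.1,0,0,0,0.7],[0,0.006,-0.15,0,0,0,0.7],[0,0.006,-0.17,0,0,0,0.7],[0,0.006,-0.17,0,0,0,0.7]]]'

```text
time_s: 16.35
tool_pos: [0.4066, -0.0766, 0.1168]
tool_rot: [149.9, 0.0, 37.5]
force: [0.6, 0.4, 0.0]
grip_width: 0.0608
grasp_force: 0.0
```

```bash
python3 chk.py; python3 - <<'E'
from cell import eyes
from h import *
c=eyes.read_camera('wrist');cv2.imwrite('pics/w6.png',cv2.resize(c['frame'][:,:,::-1],(640,480)))
for n in('top','scene'):
    c=eyes.read_camera(n)
    for b in blanks(c,None,100): print(n,b)
E
```

```text
16.35 [1.49904245e+02 3.81804405e-02 3.74518128e+01] [ -7.  -17.2 -10.  137.6  32.2  52.7 -87.7] [ 0.04906938  0.68584477 -0.02457035] 0.06079541788194512
[-0.0026  0.0033  0.0555]
blank 8805 [[-0.0272, -0.0701, 0.002], [-0.0246, -0.0626, 0.0147], [-0.0031, 0.0223, 0.0159], [0.018, 0.0709, 0.017], [0.0216, 0.0752, 0.0176]]
other 4126 [[-0.0334, -0.0788, -0.0016], [-0.032, -0.0635, -0.0009], [0.0162, 0.0612, 0.0025], [0.031, 0.0893, 0.0122], [0.0325, 0.0909, 0.0139]]
top (array([321., 152.]), np.int32(124), array([ 581.8, -196.1,  197.7]), array([111.9, 103. ]), 42.2)
top (array([232., 176.]), np.int32(604), array([539.8, 100.8,  28. ]), array([152.3,  50.5]), 3.9)
top (array([186., 182.]), np.int32(617), array([523.8, 262.6,  27.9]), array([152.3,  51.7]), 3.2)
top (array([278., 193.]), np.int32(105), array([464.9, -56.9,  82.7]), array([28.4, 47.5]), 43.1)
top (array([301., 220.]), np.int32(196), array([ 375.3, -127.3,   84.7]), array([45.3, 47.8]), 35.9)
scene (array([315., 161.]), np.int32(547), array([ 573.6, -187.8,  249.9]), array([303.1,  32.3]), 23.9)
scene (array([196., 171.]), np.int32(153), array([480.5, 257.4,  27.6]), array([68.3, 55.8]), 0.6)
scene (array([229., 190.]), np.int32(145), array([364.7, -41.3, 177.7]), array([34.6, 98. ]), 75.0)
scene (array([257., 217.]), np.int32(474), array([415.9, -98.9,  84.6]), array([163.1,  43.2]), 37.4)
scene (array([192., 216.]), np.int32(495), array([323. ,  99.3,  17.4]), array([148.5,  52. ]), 4.4)
```

View pics/w6.png

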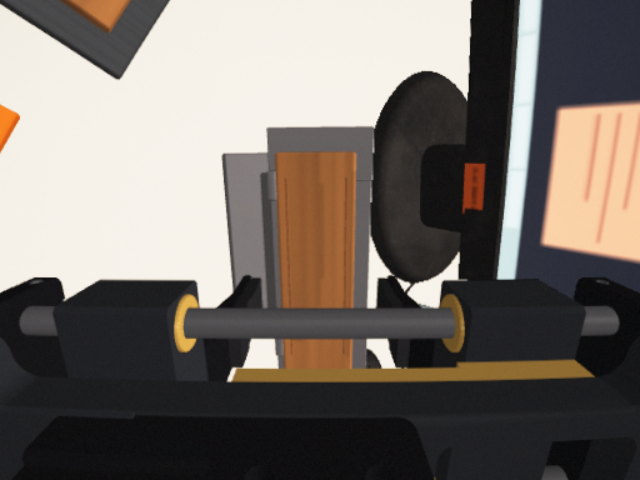

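The last view shows the blank lying along the rest, with the far tab at (272,185) against its lower edge. It is centred to within about 1 mm, its top is at 15.9 mm as expected, and the gripper is clear.

```bash
python3 -c "
from cell import env
print(env.sign_off())"
```

```text
the job is handed in; nothing more can be done
None
```

The middle blank (B) was the bowed one: it sank about 3 mm under less than 2 N, while A and C held firm. It now lies face up on the rest, centred to about 1 mm, against the stop tabs and released, and I handed the job in at about 16.5 s on the robot's clock.

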